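# Fold down the document camera

### The job

Fold the document camera away: with the fingertips, press the release tab of its ratchet all the way down so that the pawl comes free and stays free, then push the raised camera arm down until it lies fully on its rest. Do not raise the arm, and leave the other things on the table where they are. Nothing needs to be gripped.

Things in the scene. Friction and masses are not known exactly. Their poses are not given: they have to be found in the camera images.
- doc_camera: document camera in grey, black and bare metal, fixed to the table: flat base 100 x 335 mm, top 19 mm up, with an arm on a hinge. Origin on the table straight below the hinge; z up; +y is the way the arm points (it leans upward when raised), x is parallel to the hinge axis; the release tab is on the -y side. The base reaches from 100 mm on the -y side to 235 mm on the +y side.
- main_hinge (a point): centre of the arm's hinge, 75 mm above the table, axes as doc_camera. A toothed steel ratchet wheel, 47 mm in radius, turns with the arm here between two aluminium cheeks.
- head_top (a point): centre of the flat top of the black camera head (50 x 60 x 30 mm) at the arm's free end, where to push: 195 mm from the hinge along the arm, 12 mm above its centre line. Its y points out along the arm, z square out of the top. It sweeps a vertical arc about the hinge and ends 87 mm above the table. Pushing takes 2 to 7 N; the arm stays where left. While the pawl is engaged a tooth stops it.
- camera_arm (a joint): angle of the arm above the horizontal, rad: starts between 0.62 and 0.81, 0 = lying on its rest (hard stop). Pushing down lowers it.
- tab_top (a point): centre of the top of the black ridged release tab (34 x 34 mm) at the pawl's outer end, 123 mm to the -y side of the hinge, 130 mm above the table. Pressed straight down it sinks about 19 mm to its stop (3 to 6 N) and stays there. The pawl pivots 58 mm nearer the hinge, 112 mm above the table, between cheeks that reach up to 123 mm and lie 43 mm or more from the tab's centre.
- release_pawl (a joint): angle of the pawl, rad: 0 = hook engaged in the ratchet wheel, grows as the tab is pressed down, 0.32 = stop, fully free; the hook clears the teeth from about 0.2. Stays where it is left.
- eraser: eraser, 20 x 42 x 12 mm, on the cutting mat; leave it
- pencil: green pencil, 170 mm long, on the cutting mat; leave it
- sharpener: small sharpener, 16 x 26 x 15 mm, beside the base; leave it
- binder_clip: black binder clip, 37 mm high, beside the base; leave it
- tape: roll of tape, 96 mm across, 48 mm high, at the back; leave it

How it is judged (in metres and radians):
On the way, in this order (a step that is already met when the one before it is completed fails the run):
1. the release tab is pressed down and the pawl is free while the arm is still raised (value of joint release_pawl above 0.25 rad and value of joint camera_arm above 0.5 rad), for 0.2 s.
2. the arm is pushed down onto its rest (value of joint camera_arm below 0.05 rad), for 0.2 s.
At the end, for the whole second after the job is handed in: the arm lies on its rest (within 0.05 rad) and is still, and the pawl is still free (tab down, 0.25 rad or more) (value of joint camera_arm below 0.05 rad and value of joint release_pawl above 0.25 rad and velocity of joint camera_arm between -0.05 and 0.05 rad/s); the robot touches nothing.
It fails at once if the arm is raised above where it was left standing (value of joint camera_arm above 0.86 rad).
It fails at once if the eraser, pencil, sharpener, binder clip or tape is moved by more than 20 mm (distance of any of eraser, pencil, sharpener, binder_clip, tape from where it was at the start of the episode above 0.02 m).
It also fails if it takes over 46 s, if anything falls off the work surface, if the arm or the gripper's body presses on something with over 40 N, if the wrist force passes 120 N, or if a joint passes its speed limit or range.

### The arm

A 7-joint arm with a two-finger parallel gripper is mounted at the origin on a cart in front of the work surface, level with it; the furniture and walls round the work are solid. World frame = base frame: x ahead of the robot, y to its left, z up, the work surface at z = 0. Lengths are in m, angles in degrees, forces in N, time in s.
With the tool pointing down it reaches from about 0.425 to 0.875 m from the base axis. Payload 4.7 kg.
Tool frame: the origin (TCP) lies on the mounting face of the last link; the fingertips stand tcp_to_tips ahead of it and the grasp point (between the pads) lies 164 mm ahead of it (tcp_to_tips is the distance from the TCP to the fingertips, in m); z points along the fingers, y is the line along which they close (so a half turn about z gives the same grasp; the last joint's range is limited). The gripper opens to 87 mm and grips with 3 to 60 N. Pads are 19 mm wide; open, the fingers measure 117 mm over their backs; the gripper's body (75 mm by 190 mm) begins 51 mm behind the grasp point.
Start: joints at [69.506, 18.392, -4.016, 83.108, 1.295, 78.541, -3.26], TCP at [0.236, -0.606, 0.405] pointing down, gripper open.
Joint ranges: [-163.93, 163.93], [-17.29, 119.83], [-79.2, 71.16], [3.27, 140.29], [-89.18, 269.18], [5.43, 117.66], [-154.24, 154.24]. Speed limits (degrees/s): [147.25, 147.25, 180, 180, 180, 180, 180].

### API

Orientations are given as [roll, pitch, yaw] about the fixed x, y, z axes, in that order (R = Rz(yaw) Ry(pitch) Rx(roll)).
In Python, from cell import get_obs, read_camera, sign_off, tcp_to_tips gives the robot as it stands.
- The arm moves only by the tool drive_tool, never from a script. Its argument "rows" is one flat list of numbers, 7 for each row, row after row: the shift along the tool's x, y, z in m, then the turn, a rotation vector about the tool's x, y, z in rad, then the gripper command: -1 is shut, 1 is fully open, values between are in proportion. In form: [tx, ty, tz, rx, ry, rz, fingers, tx, ty, tz, rx, ry, rz, fingers, ...]. A call has 1 to 5 rows; each row shifts and turns the commanded pose from where the row before left it, along the tool's axes as they then stand; what a row does not reach is not made up. A row lasts 1/8 s, in which the tool goes at most 62.5 mm and 10.7 degrees, less where a joint would pass 70% of its speed; a pose out of reach is approached as far as the arm can. A call is refused whole if a number of a shift passes 0.0625 or a number of a turn 0.188, either way. A call with a gripper value outside its range is refused whole. The fingers move at their own pace and stop on an object; "grip_force" is the grip in N (left out, the last holds). Time passes only in rows, so rows that do not move let the fingers close. It gives the time, the measured TCP pose, the force, the opening and the grip force at its end, in the units of the state.
- get_obs(): the state, without advancing time (a new reading comes with each control period).
- read_camera(name): name is "scene" or "top"; returns a dict with "color" (480x640x3 uint8, blue, green, red), "fov_y" (degrees; the focal length in pixels is half the picture's height over the tangent of half this angle, whatever the lens; pixels are square), "cx", "cy" (the principal point, pixels), "k1" (the pictures are not rectified: a ray, as slopes to the right and down, at radius r is drawn at 1 + k1 r^2 times it, then the intrinsics apply), "cam_to_world" (4x4, takes a point from camera to world coordinates). Camera axes: x right, y up, looking along -z (the intrinsics and any distortion apply to the point x, -y, -z); pixel columns grow to the right and rows downward; lengths in m; the calibration is good to about 2 mm. A picture is of the moment at which its call begins. There is no depth.
- sign_off(): hands the job in; it is judged then, once.
The state is a dict: "time_s": time; "qpos": joint angles; "joint_velocities": joint speeds; "effort": joint torques, N m; "tool_pos": TCP position; "tool_rot": TCP orientation; "force": force on the tool from outside, world axes, zero at the start; "wrist_torque": the same for the moment, N m; "grip_width": finger opening in m; "grasp_force": force on a finger pad.
Only numpy, scipy, OpenCV 4.12 (cv2) and the standard library are available. Lean on these libraries where they do the work, as an engineer would, in place of code of your own. Each camera call takes 0.05 s, during which the arm holds its last target. There are 200 camera calls.

## Working session

There is one attempt and no reset: what is moved stays moved. The work goes in short steps, Python scripts to look and compute and a tool call to move; the robot and the scene stay as the last step left them, time stands still between calls to the robot, and variables do not carry over. Pictures are saved under pics/ and viewed, at most 10 in all, crops included, and the job is handed in when it is done.

Besides the shell and the picture viewer there is one more tool, called after "Emit:" by a JSON object that holds its "op" and its "data". drive_tool: Moves the arm, as the interface text tells. Its arguments: {"type":"object","properties":{"rows":{"type":"array","items":{"type":"number"}},"grip_force":{"type":"number"}},"required":["rows"]}

```bash
mkdir -p pics; cat > h.py <<'E'
import numpy as np, cv2
from cell import get_obs, read_camera, sign_off, tcp_to_tips
def K(c):
    f=240/np.tan(np.radians(c["fov_y"]/2)); return np.array([[f,0,c["cx"]],[0,f,c["cy"]],[0,0,1.]]),np.array([c["k1"],0,0,0.])
def ray(c,uv):
    k,d=K(c); p=cv2.undistortPoints(np.array([[uv]],float),k,d)[0,0]
    M=np.array(c["cam_to_world"]); v=M[:3,:3]@[p[0],-p[1],-1]; return M[:3,3],v/np.linalg.norm(v)
def plane(c,uv,z):
    o,v=ray(c,uv); return o+v*(z-o[2])/v[2]
def tri(c1,a,c2,b):
    o,v=ray(c1,a); p,w=ray(c2,b); s,t=np.linalg.lstsq(np.c_[v,-w],p-o,rcond=None)[0]
    A,B=o+s*v,p+t*w; return (A+B)/2,np.linalg.norm(A-B)
def proj(c,P):
    k,d=K(c); M=np.linalg.inv(np.array(c["cam_to_world"])); q=M[:3,:3]@P+M[:3,3]
    x=np.array([q[0],-q[1],-q[2]]); return cv2.projectPoints(x[None],np.zeros(3),np.zeros(3),k,d)[0][0,0]
E
python3 - <<'E'
from h import *
import pickle
cs={}
for n in("scene","top"):
    c=read_camera(n);cs[n]=c;cv2.imwrite(f"pics/{n}0.png",c["color"]);print(n,c["fov_y"],c["k1"],np.round(c["cam_to_world"],3).tolist())
pickle.dump(cs,open("cs0.pkl","wb"))
o=get_obs();print(o["tool_pos"],o["tool_rot"],tcp_to_tips,o["time_s"],o["grip_width"])
E
```

```text
scene 45.41928184905868 -0.046040693069392354 [[-0.699, 0.496, -0.515, 0.165], [-0.715, -0.488, 0.501, 0.446], [-0.003, 0.718, 0.696, 0.729], [0.0, 0.0, 0.0, 1.0]]
top 45.07492308451455 -0.1378689127310863 [[-0.028, 0.989, -0.147, 0.481], [-0.999, -0.023, 0.035, 0.027], [0.031, 0.148, 0.989, 0.981], [0.0, 0.0, 0.0, 1.0]]
[ 0.23605982 -0.60542479  0.40372897] [-1.79898376e+02  5.48875968e-03  2.13043545e+01] 0.1822 0.1 0.08667501116564795
```

View pics/scene0.png

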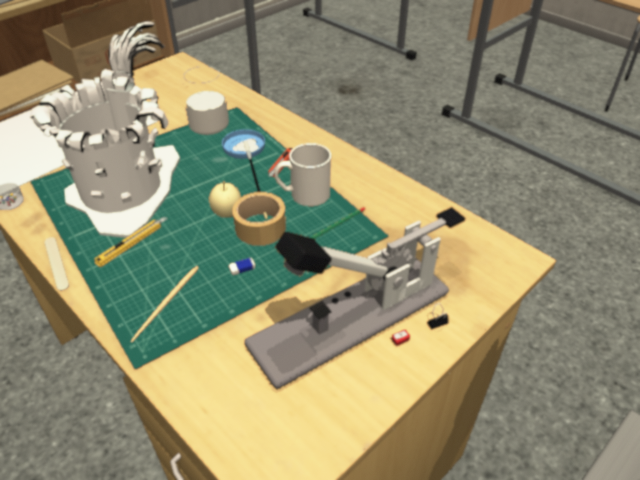

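View pics/top0.png

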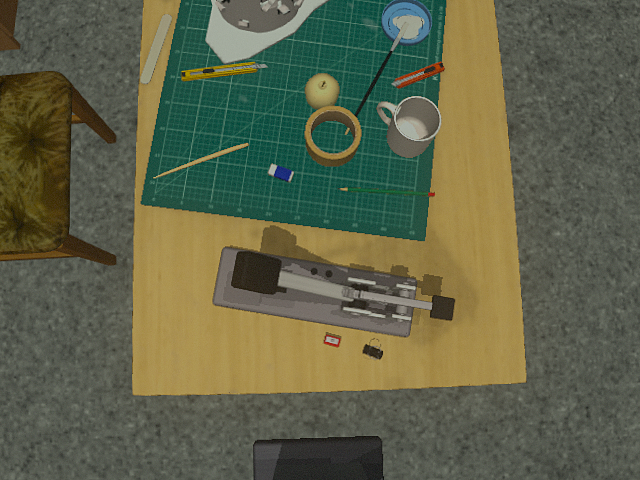

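The scene view shows the tab near (451,217) and the head near (303,252). In the top view the tab is near (443,307), the head near (256,272), and the base spans (215,248) to (415,335).

```bash
python3 - <<'E'
from h import *
import pickle
cs=pickle.load(open("cs0.pkl","rb"));T,S=cs["top"],cs["scene"]
def blob(c,x0,y0,x1,y1,th):
    g=c["color"][y0:y1,x0:x1].max(2); n,l,st,ce=cv2.connectedComponentsWithStats((g<th).astype(np.uint8))
    i=1+st[1:,4].argmax(); pts=np.argwhere(l==i)[:,::-1]+[x0,y0]
    r=cv2.minAreaRect(pts.astype(np.float32)); return r,st[i,4],cv2.convexHull(pts.astype(np.int32))[:,0]
tt=blob(T,420,285,465,330,60); st=blob(S,425,195,475,235,60)
ht=blob(T,220,240,300,305,60); hs=blob(S,260,225,345,275,60)
for n,b in(("tt",tt),("st",st),("ht",ht),("hs",hs)): print(n,b[0],b[1])
print("tri tab",tri(T,tt[0][0],S,st[0][0])); tab=plane(T,tt[0][0],0.13); print("tab plane",tab, "scene", plane(S,st[0][0],.13))
print("tri head",tri(T,ht[0][0],S,hs[0][0]))
# base corners by grey mask at z=.019
g=T["color"].astype(int); sat=g.max(2)-g.min(2); m=((sat<30)&(g.max(2)>60)&(g.max(2)<200)).astype(np.uint8); m[:235]=0;m[350:]=0;m[:,:205]=0;m[:,425:]=0
m=cv2.morphologyEx(m,cv2.MORPH_OPEN,np.ones((3,3)))
n,l,s,_=cv2.connectedComponentsWithStats(m);i=1+s[1:,4].argmax();p=np.argwhere(l==i)[:,::-1].astype(np.float32)
bx=cv2.boxPoints(cv2.minAreaRect(p));print(bx)
P=np.array([plane(T,u,.019) for u in bx]);print(P.round(4)); C=P.mean(0)
for k in range(4): print(np.linalg.norm(P[k]-P[k-1]).round(4),np.degrees(np.arctan2(*(P[k]-P[k-1])[1::-1])).round(2))
for nm,P in (("sharp",(332,340)),("clip",(373,351)),("pencil",(434,194))): print(nm,plane(T,P,.01))
a=T["color"][225:375,200:470];b=S["color"][190:390,230:480]
cv2.imwrite("pics/crop.png",np.vstack([cv2.resize(a,(540,300)),cv2.resize(b,(540,290),interpolation=cv2.INTER_CUBIC)[:290]]))
E
```

```text
tt ((441.8399963378906, 307.1199951171875), (22.344575881958008, 22.34457778930664), 8.130102157592773) 452
st ((450.5275573730469, 216.9689483642578), (21.34269142150879, 15.197322845458984), 41.6335334777832) 229
ht ((260.7115173339844, 272.94232177734375), (55.10862731933594, 38.438758850097656), 11.309932708740234) 1757
hs ((301.5000305175781, 253.00003051757812), (53.03300857543945, 36.06244659423828), 45.0) 1465
tri tab (array([ 0.50499286, -0.17774057,  0.12749632]), np.float64(0.000914386271091077))
tab plane [ 0.50529802 -0.17687599  0.13      ] scene [ 0.50323094 -0.17544513  0.13      ]
tri head (array([0.55959856, 0.08757119, 0.19382573]), np.float64(0.006613624379278913))
[[211.89539 304.42056]
 [221.80579 245.61893]
 [428.6385  280.47836]
 [418.7281  339.28   ]]
[[ 0.5234  0.1802  0.019 ]
 [ 0.6215  0.1632  0.019 ]
 [ 0.5539 -0.1832  0.019 ]
 [ 0.4564 -0.1617  0.019 ]]
0.3483 78.91
0.0996 -9.83
0.3529 -101.04
0.0999 167.53
sharp [ 0.45976345 -0.01766852  0.01      ]
clip [ 0.43940113 -0.08550795  0.01      ]
pencil [ 0.70489408 -0.20308627  0.01      ]
```

View pics/crop.png

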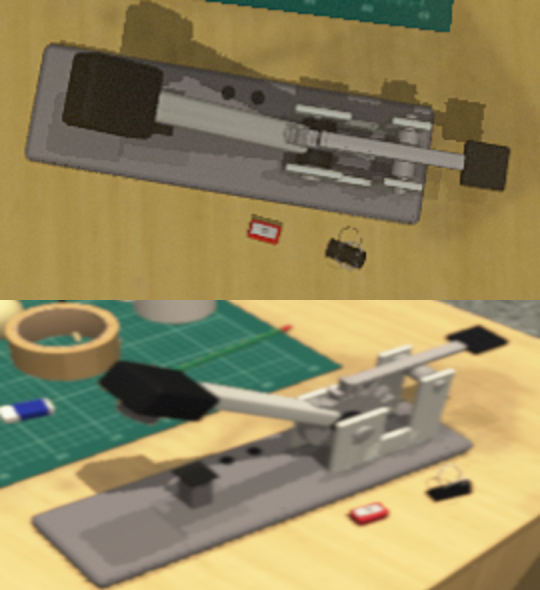

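The crop shows the base corners at top pixels (225,246.5), (213,304), (408,336.5) and (418,279).

```bash
python3 - <<'E'
from h import *
import pickle
cs=pickle.load(open("cs0.pkl","rb"));T,S=cs["top"],cs["scene"]
c=[plane(T,u,.019) for u in((225,246.5),(213,304),(408,336.5),(418,279))]
for i in range(4): print(c[i].round(4),np.linalg.norm(c[i]-c[i-1]).round(4))
far=(c[0]+c[1])/2;near=(c[2]+c[3])/2
tab=np.array([.5045,-.1765,.13])
d=far-near;L=np.linalg.norm(d);d/=L;yaw=np.degrees(np.arctan2(d[1],d[0]));print(L,yaw)
h1=(near+far)/2-d*.0675;h2=tab+.123*d
far2=far-tab;print("yaw from tab",np.degrees(np.arctan2(far2[1],far2[0])),h1,h2)
h=(h1+h2)/2;h[2]=.075
for a in(.6,.65,.7,.75,.8,0):
    y=.195*np.cos(a)-.012*np.sin(a);z=.195*np.sin(a)+.012*np.cos(a)
    P=h+d*y+[0,0,z];print(a,P.round(4),proj(T,P).round(1),proj(S,P).round(1))
print(proj(T,tab),proj(S,tab))
E
```

```text
[0.6199 0.1578 0.019 ] 0.329
[0.5241 0.1783 0.019 ] 0.098
[ 0.4616 -0.1438  0.019 ] 0.3281
[ 0.5569 -0.1652  0.019 ] 0.0977
0.3285742919520734 78.99982918398229
yaw from tab 78.92187102297899 [ 0.52773231 -0.05948552  0.019     ] [ 0.52796987 -0.05575993  0.13      ]
0.6 [0.5573 0.0937 0.195 ] [254.5 272.9] [301.8 255.9]
0.65 [0.5561 0.0876 0.2026] [258.6 273.1] [305.7 250. ]
0.7 [0.5548 0.0812 0.2098] [263.  273.4] [309.8 244.1]
0.75 [0.5535 0.0744 0.2167] [267.7 273.8] [314.3 238.2]
0.8 [0.5521 0.0673 0.2232] [272.9 274.3] [318.9 232.4]
0 [0.5651 0.1338 0.087 ] [234.6 275. ] [279.  321.1]
[441.61934021 307.66669666] [450.26905954 216.27830512]
```

Emit:
{"op": "drive_tool", "data": {"rows": [0.04,-0.03,0,0,0,0,-1,0.04,-0.03,0,0,0,0,-1,0.04,-0.03,0,0,0,0,-1,0.04,-0.03,0,0,0,0,-1,0.04,-0.03,0,0,0,0,-1]}}

```text
time_s: 0.72
tool_pos: [0.3685, -0.3916, 0.4044]
tool_rot: [-180.0, 0.0, 21.3]
force: [0.9, 0.3, 0.2]
grip_width: 0.0452
grasp_force: 0.0
```

Emit:
{"op": "drive_tool", "data": {"rows": [0.04,-0.03,0,0,0,0,-1,0.04,-0.03,0,0,0,0,-1,0.04,-0.03,0,0,0,0,-1,0.04,-0.03,0,0,0,0,-1,0,0,0,0,0,0,-1]}}

```text
time_s: 1.35
tool_pos: [0.4754, -0.2186, 0.4046]
tool_rot: [-179.9, -0.1, 21.8]
force: [0.6, -0.4, 1.2]
grip_width: 0.0017
grasp_force: 0.0
```

Emit:
{"op": "drive_tool", "data": {"rows": [0.021,-0.014,0,0,0,0,-1,0.021,-0.014,0,0,0,0,-1,0,0,0.03,0,0,0,-1,0,0,0.03,0,0,0,-1,0,0,0,0,0,0,-1]}}

```text
time_s: 1.98
tool_pos: [0.5009, -0.1827, 0.3422]
tool_rot: [-179.8, 0.3, 21.2]
force: [0.1, 0.4, -0.3]
grip_width: 0.0006
grasp_force: 0.0
```

```bash
python3 - <<'E'
from h import *
o=get_obs();print(o["tool_pos"],o["tool_rot"],o["force"])
S=read_camera("scene");T=read_camera("top")
a=T["color"][225:375,200:470];b=S["color"][150:310,330:530]
cv2.imwrite("pics/c1.png",np.vstack([cv2.resize(a,(540,280)),cv2.resize(b,(540,320),interpolation=cv2.INTER_CUBIC)]))
E
```

```text
[ 0.50090534 -0.18273106  0.34222709] [-179.79411895    0.25572641   21.2291461 ] [ 0.08026094  0.39761471 -0.26704669]
```

View pics/c1.png

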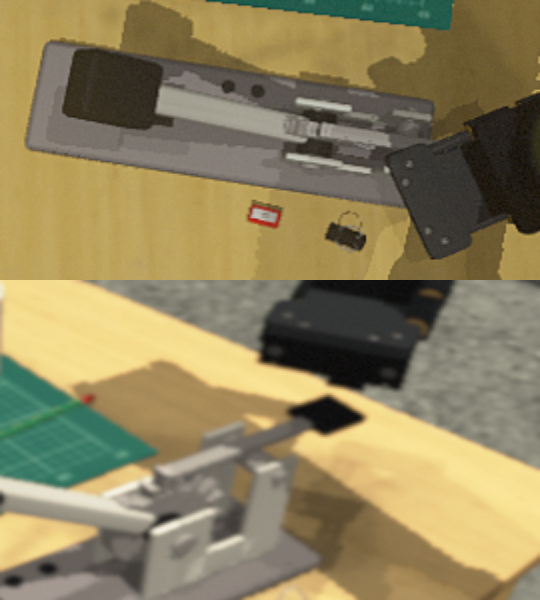

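The hand is over the tab. In the crop, the tab is at (324,412) and the finger ends are just above it. Next I shift about 7 mm and press.

Emit:
{"op": "drive_tool", "data": {"rows": [0.0055,-0.0045,0,0,0,0,-1,0,0,0.012,0,0,0,-1,0,0,0.012,0,0,0,-1,0,0,0.006,0,0,0,-1,0,0,0,0,0,0,-1]}}

```text
time_s: 2.7
tool_pos: [0.5056, -0.1758, 0.3139]
tool_rot: [-179.9, 0.1, 21.3]
force: [-0.0, -0.1, 0.4]
grip_width: 0.0007
grasp_force: 0.0
```

Emit:
{"op": "drive_tool", "data": {"rows": [0,0,0.004,0,0,0,-1,0,0,0.004,0,0,0,-1,0,0,0.004,0,0,0,-1,0,0,0.004,0,0,0,-1,0,0,0,0,0,0,-1]}}

```text
time_s: 3.32
tool_pos: [0.5058, -0.1776, 0.2994]
tool_rot: [179.8, 0.0, 21.2]
force: [-0.3, -3.8, 3.6]
grip_width: 0.0002
grasp_force: 2.4
```

Contact is made at about 4 N, so I keep pressing down to the stop.

Emit:
{"op": "drive_tool", "data": {"rows": [0,0,0.003,0,0,0,-1,0,0,0.003,0,0,0,-1,0,0,0.002,0,0,0,-1,0,0,0,0,0,0,-1]}}

```text
time_s: 3.82
tool_pos: [0.5063, -0.1774, 0.2955]
tool_rot: [179.7, -0.0, 21.2]
force: [-9.8, -4.1, 26.8]
grip_width: 0.0006
grasp_force: 13.2
```

Emit:
{"op": "drive_tool", "data": {"rows": [0,0,-0.02,0,0,0,-1,0,0,-0.04,0,0,0,-1,0,0,-0.06,0,0,0,-1,0,0,-0.06,0,0,0,-1,0,0,0,0,0,0,-1]}}

```text
time_s: 4.45
tool_pos: [0.5071, -0.1747, 0.476]
tool_rot: [179.7, -0.4, 21.4]
force: [0.3, 0.6, -0.4]
grip_width: 0.0006
grasp_force: 0.0
```

```bash
python3 - <<'E'
from h import *
o=get_obs();print(o["tool_pos"],o["tool_rot"],o["force"])
S=read_camera("scene")
b=S["color"][170:330,240:500]
cv2.imwrite("pics/c2.png",cv2.resize(b,(780,480),interpolation=cv2.INTER_CUBIC))
t=np.array([.5045,-.1765,.13]);print([((proj(S,t-[0,0,k])-[240,170])*3).round() for k in(0,.019)])
E
```

```text
[ 0.50713408 -0.17465154  0.47597971] [179.66621401  -0.4488625   21.37658481] [ 0.31558686  0.60664381 -0.3841883 ]
[array([631., 139.]), array([625., 166.])]
```

View pics/c2.png

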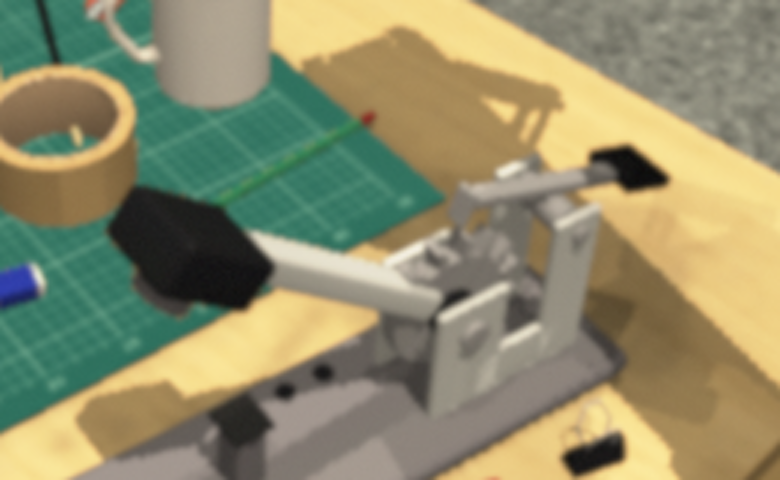

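The tab now sits at crop (628,168), against a predicted (625,166) for fully down, and the hook is off the wheel. The arm is still raised. I move over the head.

Emit:
{"op": "drive_tool", "data": {"rows": [0.028,-0.045,0,0,0,0,-1,0.028,-0.045,0,0,0,0,-1,0.028,-0.045,0,0,0,0,-1,0.028,-0.045,0,0,0,0,-1,0.028,-0.045,0,0,0,0,-1]}}

```text
time_s: 5.12
tool_pos: [0.5542, 0.0868, 0.4686]
tool_rot: [-179.9, 0.2, 21.3]
force: [0.7, -0.5, 1.1]
grip_width: 0.0007
grasp_force: 0.0
```

Emit:
{"op": "drive_tool", "data": {"rows": [0,0,0.02,0,0,0,-1,0,0,0.02,0,0,0,-1,0,0,0,0,0,0,-1]}}

```text
time_s: 5.5
tool_pos: [0.5536, 0.0849, 0.4273]
tool_rot: [-179.9, 0.3, 21.4]
force: [1.0, 0.3, -0.1]
grip_width: 0.0004
grasp_force: 0.0
```

Emit:
{"op": "drive_tool", "data": {"rows": [0.003,-0.002,0.013,0,0,0,-1,0,0,0.012,0,0,0,-1,0,0,0.008,0,0,0,-1,0,0,0.006,0,0,0,-1,0,0,0,0,0,0,-1]}}

```text
time_s: 6.12
tool_pos: [0.5567, 0.0875, 0.3915]
tool_rot: [180.0, -0.0, 21.3]
force: [0.4, -0.2, 1.0]
grip_width: 0.0002
grasp_force: 0.4
```

Emit:
{"op": "drive_tool", "data": {"rows": [0.002,-0.003,0.006,0,0,0,-1,0.002,-0.003,0.006,0,0,0,-1,0.002,-0.003,0.006,0,0,0,-1,0.002,-0.003,0.006,0,0,0,-1,0,0,0,0,0,0,-1]}}

```text
time_s: 6.75
tool_pos: [0.5595, 0.1021, 0.3668]
tool_rot: [-180.0, 0.1, 21.3]
force: [0.0, 0.5, -0.4]
grip_width: 0.0007
grasp_force: 0.1
```

```bash
python3 - <<'E'
from h import *
o=get_obs();print(o["tool_pos"],o["force"])
S=read_camera("scene");T=read_camera("top")
a=T["color"][225:375,200:470];b=S["color"][150:330,240:480]
cv2.imwrite("pics/c3.png",np.vstack([cv2.resize(a,(400,222)),cv2.resize(b,(400,300),interpolation=cv2.INTER_CUBIC)]))
t=o["tool_pos"]-[0,0,tcp_to_tips];print((proj(S,t)-[240,150])*400/240+[0,222])
E
```

```text
[0.55952505 0.10212569 0.3667554 ] [ 0.00282529  0.4825696  -0.42333254]
[ 93.54363885 411.7618118 ]
```

View pics/c3.png

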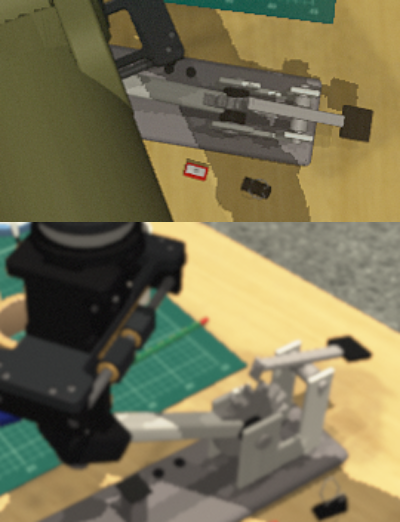

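The arm is lower than before and the head, near crop (95,445), is following the fingertips. I continue along the arc.

Emit:
{"op": "drive_tool", "data": {"rows": [0.002,-0.003,0.007,0,0,0,-1,0.002,-0.003,0.007,0,0,0,-1,0.002,-0.003,0.007,0,0,0,-1,0.0015,-0.002,0.007,0,0,0,-1,0.0015,-0.002,0.007,0,0,0,-1]}}

```text
time_s: 7.48
tool_pos: [0.5634, 0.1177, 0.3323]
tool_rot: [-180.0, -0.0, 21.3]
force: [-1.6, 0.1, 2.9]
grip_width: 0.0005
grasp_force: 1.5
```

Emit:
{"op": "drive_tool", "data": {"rows": [0.001,-0.002,0.008,0,0,0,-1,0.001,-0.002,0.008,0,0,0,-1,0.001,-0.002,0.008,0,0,0,-1,0.001,-0.001,0.008,0,0,0,-1,0.001,-0.001,0.007,0,0,0,-1]}}

```text
time_s: 8.1
tool_pos: [0.5651, 0.1267, 0.2932]
tool_rot: [-180.0, 0.0, 21.3]
force: [-0.8, 1.1, 3.3]
grip_width: 0.0008
grasp_force: 1.5
```

Emit:
{"op": "drive_tool", "data": {"rows": [0.001,-0.001,0.007,0,0,0,-1,0.001,-0.001,0.007,0,0,0,-1,0,0,0.004,0,0,0,-1,0,0,0.004,0,0,0,-1,0,0,0,0,0,0,-1]}}

```text
time_s: 8.72
tool_pos: [0.5662, 0.1285, 0.2711]
tool_rot: [180.0, 0.1, 21.3]
force: [0.5, -1.1, -0.3]
grip_width: 0.0006
grasp_force: 0.0
```

Emit:
{"op": "drive_tool", "data": {"rows": [0,0,0.002,0,0,0,-1,0,0,0.002,0,0,0,-1,0,0,0,0,0,0,-1]}}

```text
time_s: 9.1
tool_pos: [0.5663, 0.1286, 0.2694]
tool_rot: [179.9, 0.0, 21.3]
force: [-3.9, -2.3, 11.7]
grip_width: 0.0004
grasp_force: 6.2
```

Hard stop reached: 12 N with the tips at 87 mm. I hold briefly with a little more pressure, then retreat.

Emit:
{"op": "drive_tool", "data": {"rows": [0,0,0.001,0,0,0,-1,0,0,0,0,0,0,-1,0,0,0,0,0,0,-1]}}

```text
time_s: 9.48
tool_pos: [0.5664, 0.1287, 0.2694]
tool_rot: [179.9, 0.0, 21.3]
force: [-7.5, -1.9, 19.1]
grip_width: 0.0007
grasp_force: 8.9
```

Emit:
{"op": "drive_tool", "data": {"rows": [0,0,-0.02,0,0,0,-1,0,0,-0.05,0,0,0,-1,0,0,-0.06,0,0,0,-1,-0.05,0.03,-0.02,0,0,0,-1,-0.05,0.03,0,0,0,0,-1]}}

```text
time_s: 10.1
tool_pos: [0.4947, 0.0363, 0.4192]
tool_rot: [179.9, -0.3, 21.4]
force: [0.1, -1.2, 0.6]
grip_width: 0.0003
grasp_force: 0.0
```

Emit:
{"op": "drive_tool", "data": {"rows": [-0.05,0.02,0,0,0,0,-1,-0.04,0.02,0,0,0,0,-1,0,0,0,0,0,0,-1,0,0,0,0,0,0,-1]}}

```text
time_s: 10.6
tool_pos: [0.4259, -0.0327, 0.4173]
tool_rot: [180.0, -0.1, 21.3]
force: [0.5, 0.3, 0.5]
grip_width: 0.0009
grasp_force: 0.0
```

```bash
python3 - <<'E'
from h import *
o=get_obs();print(o["tool_pos"],o["force"],o["joint_velocities"])
S=read_camera("scene");cv2.imwrite("pics/c4.png",S["color"])
print(proj(S,np.array([.5651,.1338,.087])),proj(S,np.array([.5045,-.1765,.111])))
E
```

```text
[ 0.42587651 -0.03269667  0.41726876] [0.46357336 0.31654729 0.46084712] [-0.771549    1.16586372 -0.97232749 -0.59703512 -0.04399822 -0.0646435
  0.22046709]
[279.0150161  321.05136798] [448.40649835 225.18039507]
```

View pics/c4.png

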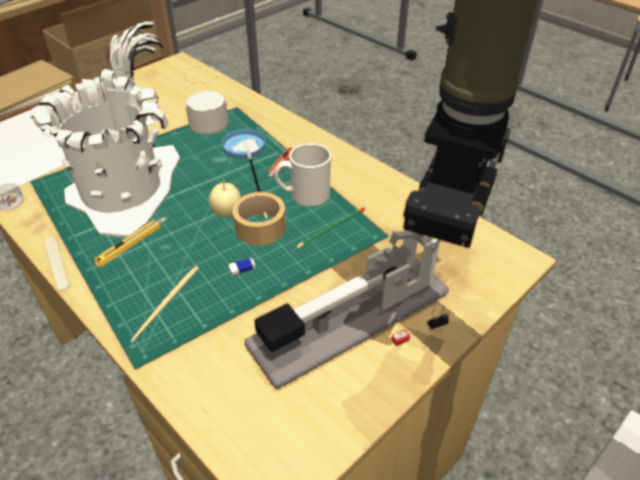

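The head top is at (279,321), exactly as predicted for lying on the rest. The loose items are where they were. The hand is clear of everything, though it hides the tab, which was not touched again after being pressed down.

```bash
python3 -c "
from cell import sign_off
print(sign_off())"
```

```text
the job is handed in; nothing more can be done
None
```

The document camera is folded away and the job is handed in, at about 11 s of the 46 s allowed. The release tab was pressed to its stop and the camera arm pushed onto its rest. The other things look unmoved and the robot is clear; the hand hid the tab in the last picture, so its final position was not re-checked.

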